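# Tighten the mould's clamp bolt in its tight corner with a ring wrench

## Robot

A 6-joint arm with a two-finger parallel gripper is mounted at the origin on the work surface. World frame = base frame: x ahead of the robot, y to its left, z up, the work surface at z = 0. Lengths are in m, angles in degrees, forces in N, time in s.
With the tool pointing down it reaches from about 0.4 to 0.825 m from the base axis. Payload 7 kg.
Tool frame: the origin (TCP) lies midway between the tips of the shut fingers; the grasp point (between the pads) lies 19 mm behind it; z points along the fingers, y is the direction in which the jaws open and shut (so a half turn about z gives the same grasp; the last joint's range is limited). The gripper opens to 88 mm and grips with 3 to 60 N. Pads are 19 mm wide; open, the fingers measure 130 mm over their backs; the gripper's body (78 mm by 193 mm) begins 47 mm behind the grasp point.
Start: joints at [81.48, 20.546, 0.682, 0, -70.136, -16.507], TCP at [0.286, 0.612, 0.227] pointing down, gripper open.
Joint ranges: [-176.03, 176.03], [-82.01, 121.73], [-58.28, 71.71], [-173.87, 95.51], [-174.79, -0.11], [-173.66, 173.66]. Speed limits (degrees/s): [136.94, 136.94, 172.46, 180, 180, 180].

## Interface

Orientations are given as [roll, pitch, yaw] about the fixed x, y, z axes, in that order (R = Rz(yaw) Ry(pitch) Rx(roll)).
In Python, from plant import r gives the robot as it stands. The module is installed in compiled form; this text tells all that it offers.
- The arm moves only by the tool send_rows, never from a script. Its argument "motion" is a list of rows, each an object with "travel": the shift along the tool's x, y, z in m, a list of three; "spin": the turn about the tool's z in degrees. In form: [{"travel": [tx, ty, tz], "spin": spin}, ...]. A call has 1 to 5 rows; each row shifts and turns the pose as measured when the row begins, along the tool's axes as they then stand; what a row does not reach is not made up. A row lasts 1/12 s, in which the tool goes at most 41.7 mm and 7.16 degrees, less where a joint would pass 70% of its speed; a pose out of reach is approached as far as the arm can. A call is refused whole if a number of a shift passes 0.0417 or a number of a turn 7.16, either way. A call with a gripper value outside its range is refused whole. "gripper" is the gripper command: -1 is shut, 1 is fully open, values between are in proportion, set as the call begins (left out, the last holds). The fingers move at their own pace and stop on an object; "squeeze" is the grip in N (left out, the last holds). Time passes only in rows, so rows that do not move let the fingers close. It gives the time, the measured TCP pose, the force and the opening at its end, in the units of the state.
- r.get_state(): the state, without advancing time (a new reading comes with each control period).
- r.capture(name): name is "side" or "top"; returns (picture, depth): 384x512x3 uint8, blue, green, red; 384x512 float32, m along the optical axis (not along the pixel's ray), 0 where there is no reading.
- r.get_calibration(name): a dict with "fov_y" (degrees; the focal length in pixels is half the picture's height over the tangent of half this angle, whatever the lens; pixels are square), "cx", "cy" (the principal point, pixels), "origin" and "orientation" of the camera in the world. Camera axes: x right, y down, z forward; pixel columns grow to the right and rows downward; lengths in m; the calibration is good to about 2 mm. A picture is of the moment at which its call begins. get_calibration takes no time and is no camera call.
- r.close_job(): hands the job in, once; it reports no verdict.
Trained networks look in the newest picture that a camera, given by its name, has taken for a name from the list of things; names that differ only in an ending like _2 or _b are one class to them, and where a whole thing is asked for, a point or a joint stands for the part that bears it (a point fixed in the world has none). Each returns a list of dicts, best first, with "conf" (0 to 1); they miss things now and then, are a little off and sometimes report something else, mostly with a low value. They report only what shows in the picture. A call takes as long as a camera call. They do not tell look-alikes from the thing itself.
- r.boxes_of(camera, target): "at" ([x, y, z] in m, in the coordinates of the camera as it stood for that picture, good to about 4 mm: the middle of the surface that is visible of it).
- r.pinpoint(camera, target): "at" ([x, y, z] in m, in the coordinates of the camera as it stood for that picture, good to about 4 mm: a listed point, or the origin of a listed thing).
The state is a dict: "time_s": time; "joints": joint angles; "qd": joint speeds; "joint_torque": joint torques, N m; "tcp_pos": TCP position; "eef_rot": TCP orientation; "contact_force": force on the tool from outside, world axes, zero at the start; "moment": the same for the moment, N m; "gripper_width": finger opening in m.
Only numpy, scipy, OpenCV 4.12 (cv2) and the standard library are available. Lean on these libraries where they do the work, as an engineer would, in place of code of your own. Each camera call takes 0.05 s, during which the arm holds its last target. There are 200 camera calls.

## Task

Take the ring wrench from its wooden rest and turn the mould's clamp bolt clockwise (seen from above) with it until the bolt is hard against its stop; two plywood cheeks block the swing, so lift the wrench off and reseat it for each stroke. Feel for the fit and for the stop: work gently, never force the bolt, the wrench or the cheeks, and touch the bolt with the wrench only and keep the gripper off the mould. Finish with the wrench left sitting fully down on the tight bolt, and leave the glass jar, glue bottle, mallet and screwdriver where they are.

Things in the scene. Friction and masses are not known exactly. Their poses are not given: they have to be found in the camera images.
- wrench_grip (a point): middle of the steel ring wrench's blue-striped handle, 14 mm wide, 14 mm high; +x runs along the handle to the ring, z up. The ring's centre lies 120 mm along +x, the handle's end 82 mm along -x (18 mm wide over its last 30 mm). The point is 8 mm above the ring's underside. It starts 48 mm above the bench, in the free gap between the rest's supports (58 mm free to the handle's end, 92 mm to the ring); the rest's foot there is 12 mm high
- wrench: the wrench (0.18 to 0.3 kg, balancing 75 mm from the ring's centre); origin at the ring's centre, at its underside, axes as at the grip. The ring is 16 mm high and 53 mm wide over its outer corners, with a through hexagonal hole 32 mm across flats. Corners of the hole point along the wrench's x axis and every 60 degrees from it
- head (a point): steel hexagon head of the clamp bolt, oiled, 30 mm across flats, 13 mm high, plus a 3 mm round cone on top. Origin on its axis at its underside, 50 mm above the bench, where a brass flange (59 mm wide, turning with it, red mark on its +x side) carries the wrench's ring when it is fully down. z up; corners point along this frame's y axis and every 60 degrees from it. The wrench has about 7 degrees of play either way
- bolt (a joint): turn of the clamp bolt in rad; grows clockwise seen from above. It starts between -2.25 and -1.75 and is stopped hard at 0, where the red marks on the brass flange and on the fixed dark seat under it meet. It turns with a steady friction of about 0.6 N m (about 5 N at the wrench's grip), stays where it is left, and the stop is felt as a sharp rise
- seat: the fixed dark steel seat under the bolt, 68 mm wide, 2 mm high, carrying the bolt: origin on the bolt's axis, 45 mm above the bench, red mark on its +x side. Its angle to the mould differs from start to start
- mould: plywood mould, fixed; origin on the bench under the bolt's axis, z up, top face 45 mm high. The handle points along -x in mid-swing (wrench x along mould x). Two cheeks, 85 mm high above the bench, 35 to 87 mm from the axis, stop it 50 degrees to either side. The face is a disc of 88 mm radius here, so the grip hangs free beyond its edge; a block 85 mm high stands 65 to 115 mm along +x
- glue: bystander, to be left alone: yellow glue bottle with orange cap, 54 mm wide, 130 mm tall; origin under its centre
- jar: bystander, to be left alone: clear open glass jar, 72 mm wide, 75 mm tall; origin under its centre
- mallet: bystander, to be left alone: wooden mallet lying on its side
- driver: bystander, to be left alone: screwdriver lying on the bench
Things that resemble listed ones, but are neither listed nor needed, are in the scene too. Of the things shaped like the wrench, the bare steel one is meant.

How it is judged (in metres and radians):
On the way, in this order (a step that is already met when the one before it is completed fails the run):
1. the wrench is seated fully down over the bolt's head (horizontal distance between wrench and head below 0.004 m and z of wrench in the frame of mould between 0.045 and 0.055 m), for 0.2 s.
2. the wrench is lifted clear of the head again before the stop is reached (z of wrench in the frame of mould above 0.065 m and value of joint bolt below -0.1 rad), for 0.05 s.
3. the wrench is seated fully down on the head again (all of step 1), for 0.2 s.
4. the bolt is turned to its stop (value of joint bolt above -0.03 rad), for 0.1 s.
At the end, for the whole second after the job is handed in: the bolt is within 0.03 rad of its stop (joint above -0.03), and the wrench sits at rest on its head, released: ring centre within 4 mm of the bolt's axis and its underside less than 55 mm above the bench (50 mm when fully down) (all of step 3 and value of joint bolt above -0.03 rad and linear speed of wrench below 0.01 m/s); the robot touches nothing.
It fails at once if the bolt is forced: more than 200 N in all on the faces between wrench and bolt, about three times what turning it takes (some 15 N at the grip) (contact force between wrench and seat above 200 N).
It fails at once if the wrench is pressed on the mould or its cheeks with more than 15 N (contact force between wrench and mould above 15 N).
It fails at once if the robot touches the bolt or the mould (contact force between the fingers and seat above 1 N or contact force between any of the fingers, the arm and mould above 5 N).
It fails at once if the jar, glue bottle, mallet or screwdriver is moved by more than 20 mm (distance of any of glue, jar, mallet, driver from where it was at the start of the episode above 0.02 m).
It also fails if it takes over 72 s, if anything falls off the work surface, if the arm or the gripper's body presses on something with over 40 N, if the wrist force passes 120 N, or if a joint passes its speed limit or range.

## Working session

There is one attempt and no reset: what is moved stays moved. The work goes in short steps, Python scripts to look and compute and a tool call to move; the robot and the scene stay as the last step left them, time stands still between calls to the robot, and variables do not carry over. Pictures are saved under pics/ and viewed, about 8 in all and at most 12, crops included, and the job is handed in when it is done.

Besides the shell and the picture viewer there is one more tool, called as name(argument=value, ...), one argument or row to a line, values as JSON. send_rows: Moves the arm, as the interface text tells. Its arguments: {"type":"object","properties":{"motion":{"type":"array"},"gripper":{"type":"number"},"squeeze":{"type":"number"}},"required":["motion"]}

```bash
mkdir -p pics
cat > h.py <<'E'
from plant import r
import numpy as np, cv2
from scipy.spatial.transform import Rotation as R
def cal(n):
    c=r.get_calibration(n); o=np.array(c['origin']); q=c['orientation']
    M=R.from_euler('xyz',q,degrees=True).as_matrix() if np.size(q)==3 else np.array(q)
    return c,o,M,192/np.tan(np.radians(c['fov_y']/2))
def w(n,p): c,o,M,f=cal(n); return o+M@np.array(p)
def px(n,u,v,d): c,o,M,f=cal(n); return o+M@np.array([(u-c['cx'])/f*d,(v-c['cy'])/f*d,d])
def pz(n,u,v,z):
    c,o,M,f=cal(n); k=M@np.array([(u-c['cx'])/f,(v-c['cy'])/f,1]); return o+k*(z-o[2])/k[2]
def proj(n,P):
    c,o,M,f=cal(n); k=M.T@(np.array(P)-o); return k[0]/k[2]*f+c['cx'],k[1]/k[2]*f+c['cy']
E
python3 - <<'E'
from h import *
for n in ('side','top'):
    print(r.get_calibration(n))
    p,d=r.capture(n); cv2.imwrite(f'pics/{n}0.png',p)
    for t in ('wrench_grip','wrench','head','seat','mould','glue','jar'):
        print(n,t,[(round(x['conf'],2),w(n,x['at']).round(3)) for x in r.pinpoint(n,t)][:4])
print(r.get_state())
E
```

```text
{'fov_y': 48.046466682837675, 'cx': 252.30833617593163, 'cy': 192.95046781415303, 'origin': array([-0.01831371, -0.87896343,  1.0553736 ]), 'orientation': array([-133.17423663,    0.30865769,  -31.96546688])}
side wrench_grip [(0.9, array([0.296, 0.157, 0.006])), (0.58, array([0.486, 0.35 , 0.046]))]
side wrench [(0.81, array([0.607, 0.355, 0.039])), (0.65, array([ 0.421,  0.14 , -0.001]))]
side head [(0.61, array([ 0.59 , -0.048,  0.05 ])), (0.29, array([0.609, 0.354, 0.042]))]
side seat [(0.75, array([ 0.595, -0.046,  0.044]))]
side mould [(0.83, array([ 0.589, -0.044, -0.003])), (0.32, array([0.489, 0.35 , 0.043]))]
side glue [(0.69, array([ 0.648, -0.474, -0.004]))]
side jar [(0.91, array([ 0.465, -0.328,  0.   ]))]
{'fov_y': 55.23923117649164, 'cx': 248.57289379083844, 'cy': 188.31085940651238, 'origin': array([0.28270793, 0.0168129 , 1.27495744]), 'orientation': array([-168.80674932,    0.64571812,  -89.2283565 ])}
top wrench_grip [(0.72, array([0.489, 0.348, 0.047])), (0.7, array([0.3  , 0.149, 0.008]))]
top wrench [(0.86, array([0.602, 0.357, 0.038])), (0.6, array([ 0.601,  0
[... 228 characters left out ...]
r [(0.94, array([ 0.465, -0.329,  0.   ]))]
{'time_s': 0.8, 'joints': array([ 8.14793251e+01,  2.05435904e+01,  6.81419526e-01,  4.44657677e-04,
       -7.01366892e+01, -1.65061818e+01]), 'qd': array([0.09299598, 0.0773552 , 0.00610297, 0.06899822, 0.12295681,
       0.07769924]), 'joint_torque': array([-1.65779049e-03, -5.82286870e+01,  2.93283319e+01,  7.00213104e+00,
        1.25809564e-02, -1.13666346e-05]), 'tcp_pos': array([0.28557052, 0.61158154, 0.22658982]), 'eef_rot': array([-1.79998788e+02, -7.70760525e-05, -2.50267056e+01]), 'contact_force': array([0.41195074, 0.19032589, 0.29860895]), 'moment': array([-0.01418817,  0.02383087,  0.00295671]), 'gripper_width': 0.08744971563488524}
```

```bash
ls pics
```

```text
side0.png
top0.png
```

View pics/top0.png

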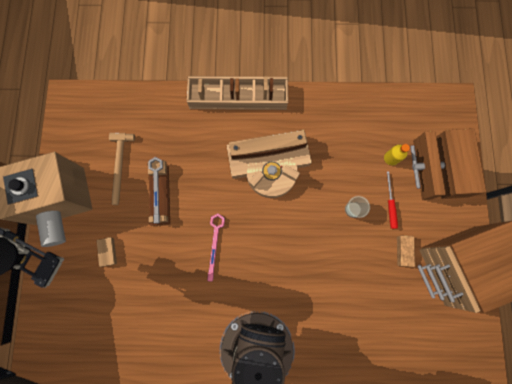

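Run:
```python
from h import *
p=cv2.imread('pics/top0.png'); u,v=map(int,proj('top',[.59,-.045,.05]))
a=cv2.resize(p[v-50:v+50,u-65:u+65],(780,600),interpolation=cv2.INTER_CUBIC)
cv2.imwrite('pics/topm.png',a); print(u,v)
```

```text
271 169
```

View pics/topm.png

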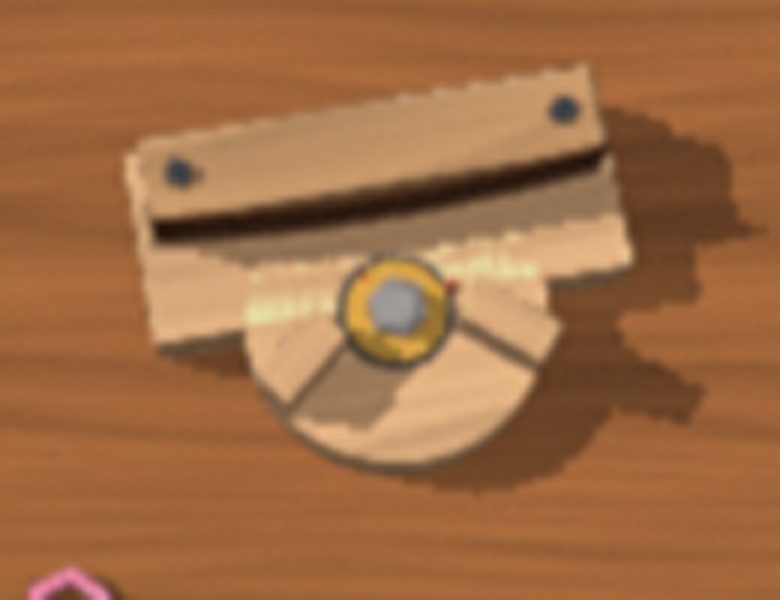

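The top view shows the bare steel wrench on its rest (ring at about (155,163), handle end at (157,222)). The pink wrench is the look-alike. The mould is at (271,170), yawed roughly +9°. The flange mark sits up and left of the bolt and the seat mark sits to its right, so about 110° of clockwise turn remains. Next I'll measure these more precisely.

Run:
```python
from h import *
ims=[]
for n in ('side','top'):
    p=cv2.imread(f'pics/{n}0.png')
    hs=cv2.cvtColor(p,cv2.COLOR_BGR2HSV).astype(int)
    u0,v0=map(int,proj(n,[.59,-.045,.05]))
    s=hs[v0-20:v0+20,u0-20:u0+20]
    red=((s[...,0]<8)|(s[...,0]>172))&(s[...,1]>140)
    k,l,st,ce=cv2.connectedComponentsWithStats(red.astype(np.uint8))
    for i in range(1,k): print(n,'red',st[i,4],[pz(n,ce[i][0]+u0-20,ce[i][1]+v0-20,z).round(4)[:2] for z in(.047,.05)])
    ye=((s[...,0]>15)&(s[...,0]<30)&(s[...,1]>150)).astype(np.uint8)
    k,l,st,ce=cv2.connectedComponentsWithStats(ye); i=1+np.argmax(st[1:,4])
    c=cv2.convexHull(np.argwhere(l==i)[:,::-1].astype(np.float32)); e=cv2.fitEllipse(c)
    print(n,'flange',e,pz(n,e[0][0]+u0-20,e[0][1]+v0-20,.05).round(4))
    for P in([.545,.352,.05],[.59,-.045,.05]):
        u,v=map(int,proj(n,P)); a=p[v-37:v+37,u-50:u+50]
        ims.append(cv2.resize(a,(400,296),interpolation=cv2.INTER_CUBIC)); print(n,u-50,v-37)
cv2.imwrite('pics/c1.png',np.vstack([np.hstack(ims[:2]),np.hstack(ims[2:])]))
```

```text
side flange ((17.31418228149414, 22.322479248046875), (7.018980503082275, 11.401700019836426), 124.5963134765625) [ 0.5768 -0.0471  0.05  ]
side 158 108
side 226 164
top flange ((20.763113021850586, 21.340076446533203), (15.824617385864258, 16.76369285583496), 78.13752746582031) [ 0.5887 -0.0449  0.05  ]
top 105 144
top 221 132
```

View pics/c1.png

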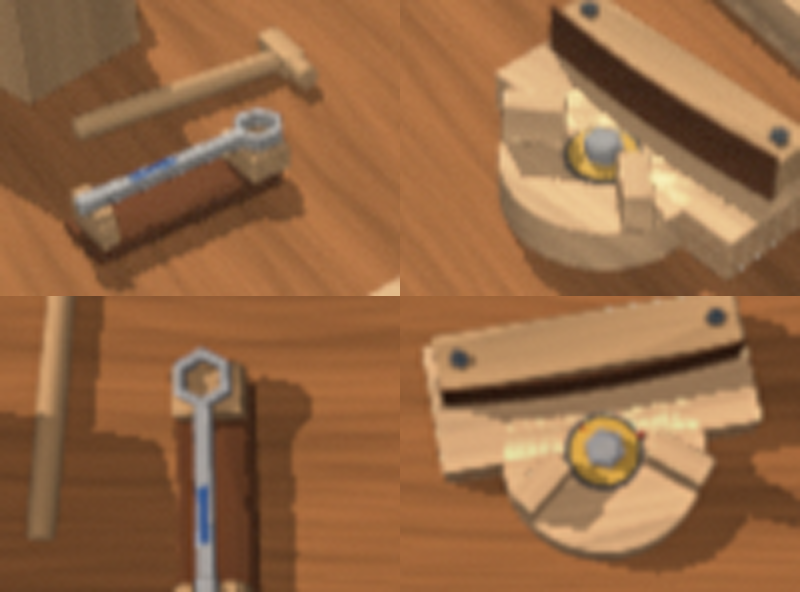

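send_rows(
  motion=[
    {"travel": [0, 0, 0], "spin": -6},
    {"travel": [0, 0, 0], "spin": -6},
    {"travel": [0, 0, 0], "spin": -6},
    {"travel": [0, 0, 0], "spin": -6},
    {"travel": [0, 0, 0], "spin": -4},
  ],
  gripper=0.2,
)

```text
time_s: 1.22
tcp_pos: [0.2855, 0.6115, 0.2266]
eef_rot: [-180.0, 0.0, 4.1]
contact_force: [-0.4, 0.1, 0.4]
gripper_width: 0.0596
```

The crop shows the ring centre at about (155.5,164.5) and the stripe centre at (155.8,198.8) in the top camera. The bolt head is at about (271.7,169.8). Both red marks are visible in the top view.

Run:
```python
from h import *
a=pz('top',155.5,164.5,.054);b=pz('top',155.75,198.75,.055)
print(a,b,np.hypot(*(a-b)[:2]),np.degrees(np.arctan2(*(a-b)[1::-1])))
u0,v0=271-65,169-50
c=pz('top',397/6+u0,308/6+v0,.06);f=pz('top',365/6+u0,275/6+v0,.05);s=pz('top',450/6+u0,287/6+v0,.047)
fl=pz('top',397/6+u0,308/6+v0,.05)
an=lambda p,c:np.degrees(np.arctan2(*(p-c)[1::-1]))
print(c,f,s)
for C in(c,np.array([.5887,-.0449,0])): print(an(f,C),an(s,C),np.hypot(*(f-C)[:2]),np.hypot(*(s-C)[:2]))
l=pz('top',180/6+u0,172/6+v0,.085);m=pz('top',565/6+u0,108/6+v0,.085); print(l,m,an(l,m)-90)
# cheek inner edges
```

```text
[0.60416056 0.35570944 0.054     ] [0.48443373 0.34707106 0.055     ] 0.12003805322259418 4.126779552653405
[ 0.58624926 -0.0457732   0.06      ] [ 0.60805533 -0.02791043  0.05      ] [ 0.60224403 -0.07686431  0.047     ]
39.32313017829225 -62.776536597158064 0.028188348444550423 0.03496412417443892
41.27575464588067 -67.03649446322294 0.025754111110049566 0.03471538631174466
[0.6575982  0.07779403 0.085     ] [ 0.69748706 -0.13934015  0.085     ] 10.409514563344558
```

send_rows(
  motion=[
    {"travel": [0.03, 0.035, 0], "spin": 0},
    {"travel": [0.03, 0.035, 0], "spin": 0},
    {"travel": [0.03, 0.035, 0], "spin": 0},
    {"travel": [0.03, 0.035, 0.01], "spin": 0},
    {"travel": [0.02, 0.03, 0.02], "spin": 0},
  ],
)

```text
time_s: 1.63
tcp_pos: [0.4296, 0.4661, 0.2005]
eef_rot: [-179.6, -0.3, 5.1]
contact_force: [0.8, 1.5, 0.2]
gripper_width: 0.0526
```

send_rows(
  motion=[
    {"travel": [0.012, 0.035, 0.02], "spin": 0.5},
    {"travel": [0.012, 0.035, 0.02], "spin": 0.5},
    {"travel": [0.01, 0.03, 0.02], "spin": 0},
    {"travel": [0.008, 0.02, 0.02], "spin": 0},
    {"travel": [0, 0, 0], "spin": 0},
  ],
)

```text
time_s: 2.05
tcp_pos: [0.4848, 0.3403, 0.1159]
eef_rot: [-179.6, -0.2, 3.7]
contact_force: [-1.6, -0.6, -0.6]
gripper_width: 0.0525
```

send_rows(
  motion=[
    {"travel": [0, 0, 0], "spin": 0},
  ],
)

```text
time_s: 2.13
tcp_pos: [0.4853, 0.3388, 0.1155]
eef_rot: [-179.7, -0.2, 3.6]
contact_force: [0.4, 1.1, 1.6]
gripper_width: 0.0525
```

send_rows(
  motion=[
    {"travel": [0, -0.004, 0.02], "spin": -0.3},
    {"travel": [0, -0.004, 0.02], "spin": -0.2},
    {"travel": [0, 0, 0.02], "spin": 0},
    {"travel": [0, 0, 0.01], "spin": 0},
    {"travel": [0, 0, 0], "spin": 0},
  ],
)

```text
time_s: 2.55
tcp_pos: [0.4873, 0.3524, 0.0476]
eef_rot: [-179.4, -0.6, 4.2]
contact_force: [0.1, 0.6, 0.0]
gripper_width: 0.0524
```

send_rows(
  motion=[
    {"travel": [-0.001, 0.002, 0.006], "spin": 0},
    {"travel": [-0.001, 0.002, 0.006], "spin": 0},
    {"travel": [0, 0, 0.002], "spin": 0},
    {"travel": [0, 0, 0], "spin": 0},
  ],
)

```text
time_s: 2.88
tcp_pos: [0.4863, 0.3508, 0.0353]
eef_rot: [-179.2, -0.7, 4.4]
contact_force: [0.0, 0.2, -1.1]
gripper_width: 0.0522
```

send_rows(
  motion=[
    {"travel": [0, 0, 0], "spin": 0},
  ],
)

```text
time_s: 2.97
tcp_pos: [0.4865, 0.351, 0.0357]
eef_rot: [-179.2, -0.8, 4.4]
contact_force: [0.4, -0.4, 0.2]
gripper_width: 0.0526
```

send_rows(
  motion=[
    {"travel": [-0.002, 0.004, 0.005], "spin": 0.3},
    {"travel": [-0.001, 0.001, 0.003], "spin": 0},
    {"travel": [0, 0, 0], "spin": 0},
  ],
)

```text
time_s: 3.22
tcp_pos: [0.4844, 0.3462, 0.0284]
eef_rot: [-179.1, -0.9, 4.0]
contact_force: [0.4, -0.2, -0.6]
gripper_width: 0.0524
```

send_rows(
  motion=[
    {"travel": [0, 0, 0], "spin": 0},
    {"travel": [0, 0, 0], "spin": 0},
    {"travel": [0, 0, 0], "spin": 0},
  ],
)

```text
time_s: 3.47
tcp_pos: [0.4844, 0.3458, 0.0285]
eef_rot: [-179.1, -0.9, 4.0]
contact_force: [-0.1, -0.3, -0.8]
gripper_width: 0.0525
```

send_rows(
  motion=[
    {"travel": [0, 0, 0], "spin": 0},
    {"travel": [0, 0, 0], "spin": 0},
    {"travel": [0, 0, 0], "spin": 0},
    {"travel": [0, 0, 0], "spin": 0},
    {"travel": [0, 0, 0], "spin": 0},
  ],
  gripper=-1,
  squeeze=45,
)

```text
time_s: 3.88
tcp_pos: [0.4847, 0.3462, 0.0289]
eef_rot: [-179.0, -0.9, 4.0]
contact_force: [0.3, 1.1, -0.2]
gripper_width: 0.025
```

send_rows(
  motion=[
    {"travel": [0, 0, 0], "spin": 0},
    {"travel": [0, 0, 0], "spin": 0},
  ],
)

```text
time_s: 4.05
tcp_pos: [0.4848, 0.3464, 0.0289]
eef_rot: [-179.0, -0.9, 4.0]
contact_force: [0.1, 0.5, -0.8]
gripper_width: 0.0136
```

send_rows(
  motion=[
    {"travel": [0, 0, -0.008], "spin": 0},
    {"travel": [0, 0, -0.02], "spin": 0},
    {"travel": [0, 0, -0.025], "spin": 0},
    {"travel": [0, 0, -0.02], "spin": 0},
    {"travel": [0, 0, -0.008], "spin": 0},
  ],
)

```text
time_s: 4.47
tcp_pos: [0.4804, 0.3414, 0.1094]
eef_rot: [-179.5, -0.4, 4.0]
contact_force: [1.1, 0.1, -1.3]
gripper_width: 0.0134
```

send_rows(
  motion=[
    {"travel": [0, 0.01, 0], "spin": -1},
    {"travel": [0, 0.025, 0], "spin": -1},
    {"travel": [0, 0.03, 0], "spin": -1},
    {"travel": [0, 0.03, 0], "spin": -1},
    {"travel": [0, 0.03, 0], "spin": 0},
  ],
)

```text
time_s: 4.88
tcp_pos: [0.4944, 0.2192, 0.1107]
eef_rot: [-179.3, -0.6, 8.5]
contact_force: [0.9, -0.0, -3.0]
gripper_width: 0.0137
```

send_rows(
  motion=[
    {"travel": [-0.007, 0.03, 0], "spin": 0},
    {"travel": [-0.007, 0.03, 0], "spin": 0},
    {"travel": [-0.007, 0.03, 0], "spin": 0},
    {"travel": [-0.007, 0.03, 0], "spin": 0},
    {"travel": [-0.007, 0.03, 0], "spin": 0},
  ],
)

```text
time_s: 5.3
tcp_pos: [0.4789, 0.0579, 0.1068]
eef_rot: [-179.3, -0.4, 8.5]
contact_force: [0.2, -0.4, -2.4]
gripper_width: 0.0136
```

send_rows(
  motion=[
    {"travel": [-0.007, 0.03, 0], "spin": -0.5},
    {"travel": [-0.007, 0.025, 0], "spin": -0.5},
    {"travel": [-0.005, 0.02, 0], "spin": 0},
    {"travel": [-0.002, 0.01, 0], "spin": 0},
    {"travel": [0, 0, 0], "spin": 0},
  ],
)

```text
time_s: 5.72
tcp_pos: [0.4653, -0.0391, 0.1041]
eef_rot: [-179.3, -0.1, 9.3]
contact_force: [0.4, -0.7, -2.8]
gripper_width: 0.0136
```

send_rows(
  motion=[
    {"travel": [0, 0, 0], "spin": 0},
  ],
)

```text
time_s: 5.8
tcp_pos: [0.4648, -0.0397, 0.1039]
eef_rot: [-179.3, -0.1, 9.2]
contact_force: [0.4, 0.7, -1.9]
gripper_width: 0.0134
```

Run:
```python
from h import *
ims=[]
for n in ('side','top'):
    p,d=r.capture(n)
    for t in ('wrench','head'):
        print(n,t,[(round(x['conf'],2),w(n,x['at']).round(4)) for x in r.pinpoint(n,t)][:3])
    u,v=map(int,proj(n,[.57,-.03,.08])); ims.append(cv2.resize(p[v-50:v+50,u-40:u+40],(400,500),interpolation=cv2.INTER_CUBIC)); print(u-40,v-50)
cv2.imwrite('pics/c2.png',np.hstack(ims))
```

```text
side wrench [(0.72, array([ 0.5876, -0.0226,  0.1147])), (0.68, array([ 0.4203,  0.1412, -0.0023])), (0.4, array([ 0.4696, -0.327 ,  0.0006]))]
side head [(0.6, array([ 0.5907, -0.0456,  0.048 ]))]
228 144
top wrench []
top head [(0.38, array([ 0.4985, -0.4594,  0.0005]))]
227 123
```

View pics/c2.png

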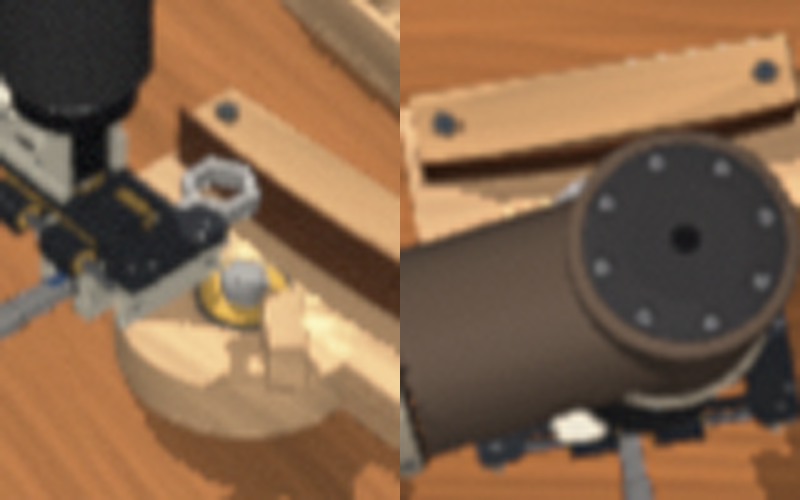

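The side view shows the ring above the bolt with its hole centred at about (272.2,181.6). The top of the head is at about (277,200.6). The arm hides the bolt from the top camera.

Run:
```python
from h import *
s=r.get_state(); T=R.from_euler('xyz',s['eef_rot'],degrees=True).as_matrix()
P=s['tcp_pos']+T@[.1198,-.0009,-.0191]; print('pred ring',P,proj('side',P))
print('obs ring', pz('side',272.2,181.6,P[2]))
for z in (.063,.066): print('head',z,pz('side',277,200.6,z))
# segment in current picture: yellow flange outline & steel head
p=cv2.imread('pics/side0.png');
h=[]
import itertools
hs=cv2.cvtColor(p,cv2.COLOR_BGR2HSV).astype(int)
for v in range(188,216): print(v,' '.join('%3d/%3d'%(hs[v,u,0],hs[v,u,1]) for u in range(262,292,2)))
```

```text
pred ring [ 0.58359945 -0.01831694  0.12345504] (np.float64(270.74885127646843), np.float64(181.21265774442315))
obs ring [ 0.58653276 -0.02241568  0.12345504]
head 0.063 [ 0.58651931 -0.05368451  0.063     ]
head 0.066 [ 0.58469086 -0.05617937  0.066     ]
188  17/101  16/102  17/ 99  22/ 82  22/ 82  17/ 98  16/101  16/103  14/115  12/146  12/144  11/158  11/151  11/147  11/147
189  16/102  16/101  16/102  22/ 83  22/ 83  18/ 94  15/102  16/103  15/108  13/120  11/152  11/138  11/160  11/152  11/159
190  16/100  16/102  16/104  20/ 87  20/ 87  18/ 93  16/100  16/102  16/103  15/106  13/144   9/151  10/152  12/151  11/163
191  15/104  16/105  15/104  18/ 96  18/ 96  17/ 96  17/ 97  16/101  16/105  15/102  14/115  12/134  12/147  12/160  12/162
192  15/104  15/105  16/102  19/ 92  18/ 95  17/100  17/ 95  18/ 92  16/100  16/104  16/106  13/117  11/162  11/156  11/149
193  15/ 98  16/102  15/100  22/ 83  18/ 93  18/ 98  19/ 91  22/ 79  18/ 97  16/104  15/103  16/108  13/130  12/157  10/157
194  15/102  15/102  16/102  23/ 81  18/ 95  18/ 95  19/ 92  23/ 76  22/ 84  17/102  16/102  16/10
[... 1929 characters left out ...]
  16/103  16/101  16/ 97  15/ 99  15/104  16/102  16/ 97  16/101  17/100  22/ 82
211  18/ 96  18/ 97  17/ 97  18/ 97  18/ 97  17/100  16/ 98  17/100  16/ 98  15/108  16/102  17/101  16/101  16/104  19/ 90
212  17/ 98  18/ 97  17/ 97  17/ 97  18/ 97  17/ 99  16/100  17/ 99  17/ 98  15/104  16/103  16/103  15/102  15/105  17/ 97
213  16/101  18/ 98  18/ 96  17/ 96  18/ 96  18/ 96  17/ 99  17/ 99  17/ 98  15/106  16/106  15/103  15/102  15/103  17/100
214  16/102  17/ 99  18/ 96  18/ 98  17/ 97  18/ 96  17/ 98  17/ 98  16/ 99  15/105  15/101  15/103  15/103  15/103  17/ 97
215  16/103  16/104  17/ 99  18/ 97  17/ 98  17/ 97  18/ 96  17/ 96  16/ 97  15/104  16/105  16/103  15/106  16/102  16/104
```

Run:
```python
from h import *
s=r.get_state(); T=R.from_euler('xyz',s['eef_rot'],degrees=True).as_matrix()
print(s['tcp_pos'],s['eef_rot'],s['contact_force'],s['moment'])
P=s['tcp_pos']+T@[.12,0,-.0191]
ob=pz('side',272.2,182,P[2]); b=ob-P; print('pred',P,'obs',ob,'bias',b)
p,d=r.capture('side')
def cen(img,u0,v0,cond):
    hs=cv2.cvtColor(img,cv2.COLOR_BGR2HSV).astype(int)[v0-14:v0+15,u0-14:u0+15]
    m=cond(hs).astype(np.uint8); k,l,st,ce=cv2.connectedComponentsWithStats(m); i=1+np.argmax(st[1:,4]); x,y,ww,hh,a=st[i]
    return x+(ww-1)/2+u0-14,y+(hh-1)/2+v0-14,ww,hh,a
for nm,im in(('0',cv2.imread('pics/side0.png')),('now',p)):
    c=cen(im,277,200,lambda h:h[...,1]<60); print(nm,c,pz('side',c[0],c[1],.058))
c=cen(p,272,182,lambda h:h[...,1]<60); print('ring',c,pz('side',c[0],c[1],P[2]))
```

```text
[ 0.46553292 -0.03837211  0.1040709 ] [-1.79304054e+02 -1.31360698e-01  9.32086910e+00] [-0.24752059 -0.14579311 -2.04144146] [-0.14038649  0.13046821  0.00916672]
pred [ 0.58394259 -0.01917259  0.12344456] obs [ 0.58544943 -0.0240287   0.12344456] bias [ 1.50683759e-03 -4.85610956e-03  2.77555756e-17]
0 (np.float64(276.0), np.float64(200.0), np.int32(9), np.int32(9), np.int32(63)) [ 0.58837304 -0.04538804  0.058     ]
now (np.float64(270.0), np.float64(194.0), np.int32(15), np.int32(17), np.int32(143)) [ 0.587646   -0.01053105  0.058     ]
ring (np.float64(268.5), np.float64(185.5), np.int32(22), np.int32(22), np.int32(321)) [ 0.56593716 -0.03172157  0.12344456]
```

send_rows(
  motion=[
    {"travel": [0, 0.008, 0], "spin": -0.5},
    {"travel": [0, 0.009, 0], "spin": -0.5},
    {"travel": [0, 0.006, 0], "spin": -0.3},
    {"travel": [0, 0.002, 0], "spin": 0},
    {"travel": [0, 0, 0], "spin": 0},
  ],
)

```text
time_s: 6.57
tcp_pos: [0.4706, -0.0616, 0.1038]
eef_rot: [-179.3, -0.2, 10.9]
contact_force: [-0.1, 0.2, -2.9]
gripper_width: 0.0134
```

send_rows(
  motion=[
    {"travel": [0, 0, 0.01], "spin": 0},
    {"travel": [0, 0, 0.01], "spin": 0},
    {"travel": [0, 0, 0.008], "spin": 0},
    {"travel": [0, 0, 0.002], "spin": 0},
    {"travel": [0, 0, 0], "spin": 0},
  ],
)

```text
time_s: 6.98
tcp_pos: [0.4714, -0.0603, 0.0731]
eef_rot: [-179.3, -0.3, 10.9]
contact_force: [0.3, -0.1, -2.3]
gripper_width: 0.0136
```

send_rows(
  motion=[
    {"travel": [0, 0, 0], "spin": 0},
  ],
)

```text
time_s: 7.07
tcp_pos: [0.4713, -0.0602, 0.0731]
eef_rot: [-179.3, -0.2, 10.9]
contact_force: [0.1, -0.3, -2.0]
gripper_width: 0.0137
```

send_rows(
  motion=[
    {"travel": [-0.002, 0.005, 0.005], "spin": 0},
    {"travel": [-0.001, 0.002, 0.005], "spin": 0},
    {"travel": [0, 0, 0.003], "spin": 0},
    {"travel": [0, 0, 0], "spin": 0},
    {"travel": [0, 0, 0], "spin": 0},
  ],
)

```text
time_s: 7.48
tcp_pos: [0.4703, -0.0681, 0.0597]
eef_rot: [-179.3, -0.3, 10.9]
contact_force: [-0.2, 0.3, -1.7]
gripper_width: 0.0136
```

Run:
```python
from h import *
p,d=r.capture('side')
s=r.get_state(); T=R.from_euler('xyz',s['eef_rot'],degrees=True).as_matrix()
print(s['tcp_pos'],s['eef_rot']); P=s['tcp_pos']+T@[.12,0,-.0191]; print(P,proj('side',P))
cv2.imwrite('pics/c3.png',cv2.resize(p[165:225,240:310],(700,600),interpolation=cv2.INTER_CUBIC))
for t in ('wrench','head'): print(t,[(round(x['conf'],2),w('side',x['at']).round(4)) for x in r.pinpoint('side',t)][:3])
```

```text
[ 0.47025397 -0.06807131  0.05967359] [-179.307438     -0.33012767   10.87679627]
[ 0.58803174 -0.04567543  0.07946329] (np.float64(276.1737683416305), np.float64(195.40505693450353))
wrench [(0.84, array([ 0.5926, -0.045 ,  0.0703])), (0.73, array([ 4.205e-01,  1.421e-01, -4.000e-04]))]
head [(0.61, array([5.993e-01, 5.010e-01, 1.000e-04]))]
```

View pics/c3.png

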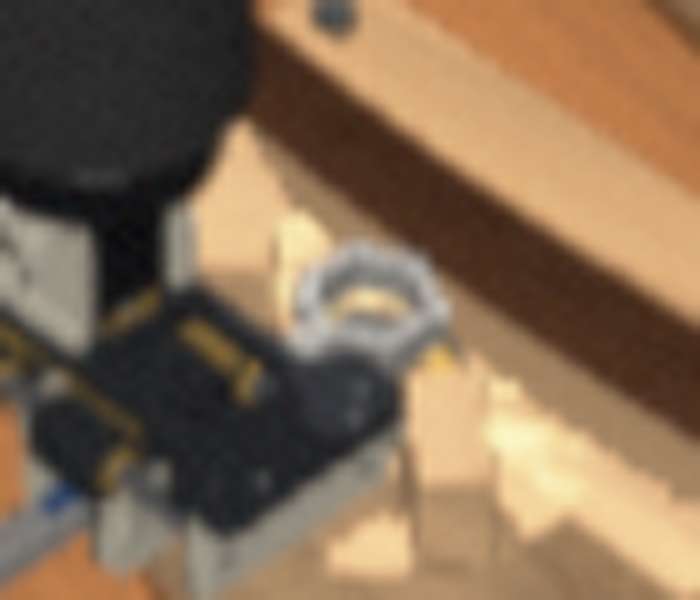

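The ring hole is centred at about (277.1,195.3), with the brass flange peeking out at its lower right. That is within about 2 mm of concentric with the head, so I'll lower gently and feel for the fit.

send_rows(
  motion=[
    {"travel": [0, 0, 0.003], "spin": 0},
    {"travel": [0, 0, 0.003], "spin": 0},
    {"travel": [0, 0, 0], "spin": 0},
  ],
)

```text
time_s: 7.88
tcp_pos: [0.4711, -0.0676, 0.0539]
eef_rot: [-179.3, -0.4, 10.9]
contact_force: [-0.4, -0.5, -2.2]
gripper_width: 0.0135
```

send_rows(
  motion=[
    {"travel": [0, 0, 0.002], "spin": 0},
    {"travel": [0, 0, 0], "spin": 0},
  ],
)

```text
time_s: 8.05
tcp_pos: [0.4713, -0.0675, 0.0518]
eef_rot: [-179.3, -0.5, 10.9]
contact_force: [-0.9, -0.4, 0.0]
gripper_width: 0.0138
```

send_rows(
  motion=[
    {"travel": [0, 0, 0.002], "spin": 0},
    {"travel": [0, 0, 0], "spin": 0},
  ],
)

```text
time_s: 8.22
tcp_pos: [0.4717, -0.0675, 0.0501]
eef_rot: [-179.3, -0.5, 10.9]
contact_force: [-1.6, -0.1, 2.3]
gripper_width: 0.0137
```

send_rows(
  motion=[
    {"travel": [0, 0, 0.002], "spin": 0},
    {"travel": [0, 0, 0], "spin": 0},
  ],
)

```text
time_s: 8.38
tcp_pos: [0.472, -0.0674, 0.0485]
eef_rot: [-179.3, -0.6, 10.9]
contact_force: [-1.7, 1.0, 2.2]
gripper_width: 0.0137
```

send_rows(
  motion=[
    {"travel": [-0.003, 0.0005, 0], "spin": 0},
    {"travel": [0, 0, 0.001], "spin": 0},
    {"travel": [0, 0, 0], "spin": 0},
  ],
)

```text
time_s: 8.63
tcp_pos: [0.4696, -0.0683, 0.0473]
eef_rot: [-179.3, -0.6, 11.0]
contact_force: [0.6, -0.2, -2.4]
gripper_width: 0.0135
```

send_rows(
  motion=[
    {"travel": [0, 0, 0.002], "spin": 0},
    {"travel": [0, 0, 0], "spin": 0},
  ],
)

```text
time_s: 8.8
tcp_pos: [0.4696, -0.0682, 0.0449]
eef_rot: [-179.3, -0.6, 11.0]
contact_force: [0.5, -0.2, -1.5]
gripper_width: 0.0138
```

send_rows(
  motion=[
    {"travel": [0, 0, 0.002], "spin": 0},
    {"travel": [0, 0, 0], "spin": 0},
  ],
)

```text
time_s: 8.97
tcp_pos: [0.4696, -0.0682, 0.0424]
eef_rot: [-179.3, -0.6, 10.9]
contact_force: [1.5, -0.0, -2.5]
gripper_width: 0.0133
```

send_rows(
  motion=[
    {"travel": [0, 0, 0.002], "spin": 0},
    {"travel": [0, 0, 0], "spin": 0},
  ],
)

```text
time_s: 9.13
tcp_pos: [0.4697, -0.0682, 0.0401]
eef_rot: [-179.3, -0.6, 10.9]
contact_force: [-0.2, -0.6, -2.2]
gripper_width: 0.0134
```

send_rows(
  motion=[
    {"travel": [0, 0, 0.0015], "spin": 0},
    {"travel": [0, 0, 0], "spin": 0},
  ],
)

```text
time_s: 9.3
tcp_pos: [0.4696, -0.0681, 0.0383]
eef_rot: [-179.3, -0.6, 10.9]
contact_force: [1.0, -0.5, -2.6]
gripper_width: 0.0135
```

send_rows(
  motion=[
    {"travel": [0, 0, 0.0015], "spin": 0},
    {"travel": [0, 0, 0], "spin": 0},
  ],
)

```text
time_s: 9.47
tcp_pos: [0.4697, -0.0682, 0.0368]
eef_rot: [-179.3, -0.6, 11.0]
contact_force: [-0.1, 0.5, 1.1]
gripper_width: 0.0138
```

send_rows(
  motion=[
    {"travel": [0, 0, 0.0], "spin": 0},
    {"travel": [0, 0, 0], "spin": 0},
  ],
)

```text
time_s: 9.63
tcp_pos: [0.4697, -0.0682, 0.037]
eef_rot: [-179.3, -0.6, 11.0]
contact_force: [-0.2, -0.2, 0.1]
gripper_width: 0.0136
```

send_rows(
  motion=[
    {"travel": [0.0001, -0.0042, 0], "spin": 2},
    {"travel": [0.0001, -0.0042, 0], "spin": 2},
    {"travel": [0.0001, -0.0042, 0], "spin": 2},
    {"travel": [0.0001, -0.0042, 0], "spin": 2},
    {"travel": [0, 0, 0], "spin": 0},
  ],
)

```text
time_s: 10.05
tcp_pos: [0.4684, -0.0511, 0.0378]
eef_rot: [-179.3, -0.6, 2.6]
contact_force: [-0.2, -1.0, -1.3]
gripper_width: 0.0134
```

```bash
cat > st.py <<'E'
from h import *
s=r.get_state(); T=R.from_euler('xyz',s['eef_rot'],degrees=True).as_matrix(); y=s['eef_rot'][2]
c=np.array([.5875,-.0453]); d=s['tcp_pos'][:2]-c
print(s['time_s'],s['tcp_pos'].round(4),s['eef_rot'].round(2),'F',s['contact_force'].round(1),'M',s['moment'].round(2))
print('arm',np.hypot(*d).round(4),'dir',np.degrees(np.arctan2(-d[1],-d[0])).round(2),'yaw',round(y,2),'F tool',(T.T@s['contact_force']).round(1))
E
python3 st.py
```

```text
10.05 [ 0.4684 -0.0511  0.0378] [-179.25   -0.59    2.63] F [-0.2 -1.  -1.3] M [-0.29 -0.16  0.16]
arm 0.1193 dir 2.8 yaw 2.63 F tool [-0.3  1.   1.2]
```

send_rows(
  motion=[
    {"travel": [0.0001, -0.0042, 0], "spin": 2},
    {"travel": [0.0001, -0.0042, 0], "spin": 2},
    {"travel": [0.0001, -0.0042, 0], "spin": 2},
    {"travel": [0.0001, -0.0042, 0], "spin": 2},
    {"travel": [0.0001, -0.0042, 0], "spin": 2},
  ],
)

```text
time_s: 10.47
tcp_pos: [0.4688, -0.0316, 0.0381]
eef_rot: [-179.3, -0.4, -7.2]
contact_force: [0.7, -1.7, -1.1]
gripper_width: 0.0134
```

```bash
python3 st.py
```

```text
10.4667 [ 0.4688 -0.0316  0.0381] [-179.31   -0.4    -7.2 ] F [ 0.7 -1.7 -1.1] M [-0.57 -0.11  0.48]
arm 0.1195 dir -6.58 yaw -7.2 F tool [0.9 1.6 1.1]
```

send_rows(
  motion=[
    {"travel": [0.0001, -0.005, 0], "spin": 2},
    {"travel": [0.0001, -0.0046, 0], "spin": 2},
    {"travel": [0.0001, -0.0044, 0], "spin": 2},
    {"travel": [0.0001, -0.0044, 0], "spin": 2},
    {"travel": [0.0001, -0.0044, 0], "spin": 2},
  ],
)

```text
time_s: 10.88
tcp_pos: [0.473, -0.0105, 0.0381]
eef_rot: [-179.4, -0.2, -17.1]
contact_force: [0.5, -2.1, -2.4]
gripper_width: 0.0135
```

```bash
python3 st.py
```

```text
10.8833 [ 0.473  -0.0105  0.0381] [-179.42   -0.21  -17.14] F [ 0.5 -2.1 -2.4] M [-0.71 -0.18  0.43]
arm 0.1197 dir -16.88 yaw -17.14 F tool [1.1 1.9 2.4]
```

send_rows(
  motion=[
    {"travel": [0.0001, -0.0044, 0], "spin": 2},
    {"travel": [0.0001, -0.0044, 0], "spin": 2},
    {"travel": [0.0001, -0.0042, 0], "spin": 2},
    {"travel": [0.0001, -0.0042, 0], "spin": 2},
    {"travel": [0.0001, -0.0042, 0], "spin": 2},
  ],
)

```text
time_s: 11.3
tcp_pos: [0.4802, 0.0083, 0.0381]
eef_rot: [-179.6, -0.0, -27.0]
contact_force: [-0.8, -1.1, 0.4]
gripper_width: 0.0137
```

```bash
python3 st.py
```

```text
11.3 [0.4802 0.0083 0.0381] [-1.7958e+02 -4.0000e-02 -2.7020e+01] F [-0.8 -1.1  0.4] M [-0.12  0.2   0.6 ]
arm 0.12 dir -26.54 yaw -27.02 F tool [-0.2  1.4 -0.4]
```

send_rows(
  motion=[
    {"travel": [0.0001, -0.0044, 0], "spin": 2},
    {"travel": [0.0001, -0.0042, 0], "spin": 2},
    {"travel": [0, 0, 0], "spin": 0},
  ],
)

```text
time_s: 11.55
tcp_pos: [0.4842, 0.016, 0.0381]
eef_rot: [-179.7, 0.0, -30.9]
contact_force: [-0.5, 1.0, -0.6]
gripper_width: 0.0132
```

```bash
python3 st.py
```

```text
11.55 [0.4842 0.016  0.0381] [-1.7966e+02  2.0000e-02 -3.0910e+01] F [-0.5  1.  -0.6] M [0.37 0.06 0.49]
arm 0.1201 dir -30.67 yaw -30.91 F tool [-0.9 -0.6  0.6]
```

send_rows(
  motion=[
    {"travel": [0, 0.004, 0], "spin": -2},
    {"travel": [0, 0.0042, 0], "spin": -2},
    {"travel": [0, 0.0042, 0], "spin": -2},
    {"travel": [0, 0, 0], "spin": 0},
    {"travel": [0, 0, 0], "spin": 0},
  ],
)

```text
time_s: 11.97
tcp_pos: [0.4787, 0.0051, 0.0383]
eef_rot: [-179.5, -0.1, -24.1]
contact_force: [-0.1, 1.0, -0.4]
gripper_width: 0.0135
```

```bash
python3 st.py
```

```text
11.9667 [0.4787 0.0051 0.0383] [-1.7955e+02 -8.0000e-02 -2.4130e+01] F [-0.1  1.  -0.4] M [ 0.15 -0.02  0.06]
arm 0.1199 dir -24.84 yaw -24.13 F tool [-0.5 -0.9  0.4]
```

send_rows(
  motion=[
    {"travel": [0, 0, -0.004], "spin": 0},
    {"travel": [0, 0, -0.006], "spin": 0},
    {"travel": [0, 0, -0.007], "spin": 0},
    {"travel": [0, 0, -0.007], "spin": 0},
    {"travel": [0, 0, -0.005], "spin": 0},
  ],
)

```text
time_s: 12.38
tcp_pos: [0.4777, 0.0045, 0.0687]
eef_rot: [-179.7, 0.0, -24.2]
contact_force: [-0.4, 0.4, -2.5]
gripper_width: 0.0133
```

```bash
python3 st.py
```

```text
12.3833 [0.4777 0.0045 0.0687] [-1.7966e+02  5.0000e-02 -2.4240e+01] F [-0.4  0.4 -2.5] M [ 0.05  0.12 -0.03]
arm 0.1206 dir -24.41 yaw -24.24 F tool [-0.5 -0.2  2.5]
```

send_rows(
  motion=[
    {"travel": [0.0003, 0.008, 0], "spin": -4},
    {"travel": [0.0004, 0.0105, 0], "spin": -5},
    {"travel": [0.0004, 0.0105, 0], "spin": -5},
    {"travel": [0.0004, 0.0105, 0], "spin": -5},
    {"travel": [0.0004, 0.0105, 0], "spin": -5},
  ],
)

```text
time_s: 12.8
tcp_pos: [0.4678, -0.0436, 0.0729]
eef_rot: [-179.6, -0.3, 0.7]
contact_force: [-0.0, -0.0, -3.0]
gripper_width: 0.0138
```

send_rows(
  motion=[
    {"travel": [0.0004, 0.0105, 0], "spin": -5},
    {"travel": [0.0004, 0.0105, 0], "spin": -5},
    {"travel": [0.0004, 0.0105, 0], "spin": -5},
    {"travel": [0.0004, 0.0105, 0], "spin": -5},
    {"travel": [0.0003, 0.008, 0], "spin": -4},
  ],
)

```text
time_s: 13.22
tcp_pos: [0.4773, -0.0946, 0.0755]
eef_rot: [-179.7, -0.5, 26.0]
contact_force: [0.5, -0.0, -4.0]
gripper_width: 0.0135
```

```bash
python3 st.py
```

```text
13.2167 [ 0.4773 -0.0946  0.0755] [-179.72   -0.51   26.01] F [ 0.5 -0.  -4. ] M [-0.18  0.09 -0.01]
arm 0.1207 dir 24.11 yaw 26.01 F tool [0.4 0.3 4. ]
```

send_rows(
  motion=[
    {"travel": [0.0005, 0.01, 0], "spin": -4},
    {"travel": [0.0005, 0.009, 0], "spin": -4},
    {"travel": [0.0003, 0.004, 0], "spin": -1.5},
    {"travel": [0, 0, 0], "spin": 0},
    {"travel": [0, 0, 0], "spin": 0},
  ],
)

```text
time_s: 13.63
tcp_pos: [0.4896, -0.1165, 0.0778]
eef_rot: [-179.8, -0.5, 36.1]
contact_force: [0.5, 0.1, -2.6]
gripper_width: 0.0136
```

```bash
python3 st.py
```

```text
13.6333 [ 0.4896 -0.1165  0.0778] [-179.81   -0.55   36.06] F [ 0.5  0.1 -2.6] M [-0.16  0.14  0.  ]
arm 0.1211 dir 36.02 yaw 36.06 F tool [0.4 0.2 2.6]
```

send_rows(
  motion=[
    {"travel": [0.001, 0, 0.005], "spin": 0},
    {"travel": [0, 0, 0.006], "spin": 0},
    {"travel": [0, 0, 0.004], "spin": 0},
    {"travel": [0, 0, 0.002], "spin": 0},
    {"travel": [0, 0, 0], "spin": 0},
  ],
)

```text
time_s: 14.05
tcp_pos: [0.4896, -0.1146, 0.0594]
eef_rot: [-179.8, -0.5, 35.9]
contact_force: [1.0, -0.0, -3.0]
gripper_width: 0.0134
```

```bash
python3 st.py
```

```text
14.05 [ 0.4896 -0.1146  0.0594] [-179.79   -0.54   35.9 ] F [ 1. -0. -3.] M [-0.15  0.14 -0.01]
arm 0.12 dir 35.3 yaw 35.9 F tool [0.8 0.6 3. ]
```

send_rows(
  motion=[
    {"travel": [0, 0.0012, 0.003], "spin": 0},
    {"travel": [0, 0, 0.003], "spin": 0},
    {"travel": [0, 0, 0.002], "spin": 0},
    {"travel": [0, 0, 0], "spin": 0},
  ],
)

```text
time_s: 14.38
tcp_pos: [0.4904, -0.1153, 0.0504]
eef_rot: [-179.8, -0.5, 35.9]
contact_force: [-0.0, -0.2, -1.4]
gripper_width: 0.0133
```

send_rows(
  motion=[
    {"travel": [0, 0, 0.002], "spin": 0},
    {"travel": [0, 0, 0], "spin": 0},
  ],
)

```text
time_s: 14.55
tcp_pos: [0.4911, -0.1154, 0.0487]
eef_rot: [-179.8, -0.6, 35.9]
contact_force: [-1.2, 0.0, 1.0]
gripper_width: 0.0135
```

```bash
python3 st.py
```

```text
14.55 [ 0.4911 -0.1154  0.0487] [-179.83   -0.57   35.94] F [-1.2  0.   1. ] M [-0.11  0.18  0.02]
arm 0.1192 dir 36.01 yaw 35.94 F tool [-1.  -0.8 -1. ]
```

send_rows(
  motion=[
    {"travel": [-0.0015, -0.0003, 0], "spin": 0},
    {"travel": [0, 0, 0.001], "spin": 0},
    {"travel": [0, 0, 0], "spin": 0},
  ],
)

```text
time_s: 14.8
tcp_pos: [0.4909, -0.1159, 0.0485]
eef_rot: [-179.9, -0.7, 36.0]
contact_force: [-0.6, 0.5, 0.3]
gripper_width: 0.0134
```

send_rows(
  motion=[
    {"travel": [0, 0, 0.002], "spin": 0},
    {"travel": [0, 0, 0], "spin": 0},
  ],
)

```text
time_s: 14.97
tcp_pos: [0.4909, -0.116, 0.0464]
eef_rot: [-179.9, -0.7, 35.9]
contact_force: [1.0, -0.4, -2.1]
gripper_width: 0.0143
```

```bash
python3 st.py
```

```text
14.9667 [ 0.4909 -0.116   0.0464] [-179.92   -0.73   35.94] F [ 1.  -0.4 -2.1] M [-0.43 -0.16 -0.14]
arm 0.1197 dir 36.19 yaw 35.94 F tool [0.5 0.9 2.1]
```

send_rows(
  motion=[
    {"travel": [0, 0, 0.002], "spin": 0},
    {"travel": [0, 0, 0], "spin": 0},
  ],
)

```text
time_s: 15.13
tcp_pos: [0.4909, -0.116, 0.044]
eef_rot: [-179.9, -0.7, 35.9]
contact_force: [1.0, -0.4, -2.3]
gripper_width: 0.0139
```

send_rows(
  motion=[
    {"travel": [0, 0, 0.002], "spin": 0},
    {"travel": [0, 0, 0], "spin": 0},
  ],
)

```text
time_s: 15.3
tcp_pos: [0.4909, -0.1161, 0.0415]
eef_rot: [-179.9, -0.7, 35.9]
contact_force: [1.1, -0.9, -1.8]
gripper_width: 0.0135
```

```bash
python3 st.py
```

```text
15.3 [ 0.4909 -0.1161  0.0415] [-179.91   -0.71   35.91] F [ 1.1 -0.9 -1.8] M [-0.43 -0.2  -0.12]
arm 0.1197 dir 36.23 yaw 35.91 F tool [0.3 1.4 1.8]
```

send_rows(
  motion=[
    {"travel": [0, 0, 0.002], "spin": 0},
    {"travel": [0, 0, 0], "spin": 0},
  ],
)

```text
time_s: 15.47
tcp_pos: [0.491, -0.116, 0.0392]
eef_rot: [-179.9, -0.7, 35.9]
contact_force: [1.5, -0.1, -1.7]
gripper_width: 0.0135
```

send_rows(
  motion=[
    {"travel": [0, 0, 0.0015], "spin": 0},
    {"travel": [0, 0, 0], "spin": 0},
  ],
)

```text
time_s: 15.63
tcp_pos: [0.491, -0.116, 0.0375]
eef_rot: [-179.9, -0.7, 35.9]
contact_force: [0.3, -0.9, -0.4]
gripper_width: 0.0135
```

send_rows(
  motion=[
    {"travel": [0, 0, 0.001], "spin": 0},
    {"travel": [0, 0, 0], "spin": 0},
    {"travel": [0, 0, 0], "spin": 0},
  ],
)

```text
time_s: 15.88
tcp_pos: [0.4911, -0.1162, 0.0368]
eef_rot: [-179.9, -0.7, 35.9]
contact_force: [0.0, -0.8, 0.4]
gripper_width: 0.0137
```

```bash
python3 st.py
```

```text
15.8833 [ 0.4911 -0.1162  0.0368] [-179.93   -0.71   35.92] F [ 0.  -0.8  0.4] M [-0.24 -0.02 -0.06]
arm 0.1196 dir 36.33 yaw 35.92 F tool [-0.4  0.6 -0.4]
```

send_rows(
  motion=[
    {"travel": [0.0001, -0.0044, 0], "spin": 2},
    {"travel": [0.0001, -0.0054, 0], "spin": 2.5},
    {"travel": [0.0001, -0.0054, 0], "spin": 2.5},
    {"travel": [0.0001, -0.0054, 0], "spin": 2.5},
    {"travel": [0.0001, -0.0054, 0], "spin": 2.5},
  ],
)

```text
time_s: 16.3
tcp_pos: [0.4789, -0.0947, 0.0376]
eef_rot: [-179.9, -0.7, 23.5]
contact_force: [0.9, -2.7, -1.9]
gripper_width: 0.0138
```

```bash
python3 st.py
```

```text
16.3 [ 0.4789 -0.0947  0.0376] [-179.91   -0.72   23.54] F [ 0.9 -2.7 -1.9] M [-1.06 -0.42  0.19]
arm 0.1193 dir 24.44 yaw 23.54 F tool [-0.2  2.8  1.9]
```

send_rows(
  motion=[
    {"travel": [0.0001, -0.0054, 0], "spin": 2.5},
    {"travel": [0.0001, -0.0054, 0], "spin": 2.5},
    {"travel": [0.0001, -0.0054, 0], "spin": 2.5},
    {"travel": [0.0001, -0.0054, 0], "spin": 2.5},
    {"travel": [0.0001, -0.0054, 0], "spin": 2.5},
  ],
)

```text
time_s: 16.72
tcp_pos: [0.4706, -0.0689, 0.0379]
eef_rot: [-179.9, -0.7, 10.6]
contact_force: [1.9, -1.5, -3.1]
gripper_width: 0.0137
```

```bash
python3 st.py
```

```text
16.7167 [ 0.4706 -0.0689  0.0379] [-179.86   -0.69   10.63] F [ 1.9 -1.5 -3.1] M [-0.81 -0.44  0.29]
arm 0.1192 dir 11.4 yaw 10.63 F tool [1.6 1.9 3.1]
```

send_rows(
  motion=[
    {"travel": [0.0, -0.0062, 0], "spin": 2.5},
    {"travel": [0.0, -0.0056, 0], "spin": 2.5},
    {"travel": [0.0, -0.0054, 0], "spin": 2.5},
    {"travel": [0.0001, -0.0054, 0], "spin": 2.5},
    {"travel": [0.0001, -0.0054, 0], "spin": 2.5},
  ],
)

```text
time_s: 17.13
tcp_pos: [0.4683, -0.041, 0.0382]
eef_rot: [-179.8, -0.7, -2.3]
contact_force: [1.7, -2.7, -3.2]
gripper_width: 0.0137
```

```bash
python3 st.py
```

```text
17.1333 [ 0.4683 -0.041   0.0382] [-179.84   -0.69   -2.3 ] F [ 1.7 -2.7 -3.2] M [-1.25 -0.66  0.2 ]
arm 0.1193 dir -2.06 yaw -2.3 F tool [1.8 2.6 3.3]
```

send_rows(
  motion=[
    {"travel": [0.0001, -0.0054, 0], "spin": 2.5},
    {"travel": [0.0001, -0.0054, 0], "spin": 2.5},
    {"travel": [0.0001, -0.0054, 0], "spin": 2.5},
    {"travel": [0.0001, -0.0044, 0], "spin": 2},
    {"travel": [0.0001, -0.0042, 0], "spin": 2},
  ],
)

```text
time_s: 17.55
tcp_pos: [0.4715, -0.0165, 0.0381]
eef_rot: [-179.9, -0.6, -14.2]
contact_force: [2.7, -2.8, -2.9]
gripper_width: 0.0137
```

```bash
python3 st.py
```

```text
17.55 [ 0.4715 -0.0165  0.0381] [-179.86   -0.63  -14.18] F [ 2.7 -2.8 -2.9] M [-1.01 -0.53  0.29]
arm 0.1195 dir -13.93 yaw -14.18 F tool [3.3 2.1 2.9]
```

send_rows(
  motion=[
    {"travel": [0.0, -0.0042, 0], "spin": 2},
    {"travel": [0.0, -0.0042, 0], "spin": 2},
    {"travel": [0.0, -0.0042, 0], "spin": 2},
    {"travel": [0.0, -0.0042, 0], "spin": 2},
  ],
)

```text
time_s: 17.88
tcp_pos: [0.4765, -0.0004, 0.0381]
eef_rot: [-179.9, -0.6, -22.3]
contact_force: [1.5, -2.0, -1.8]
gripper_width: 0.0138
```

```bash
python3 st.py
```

```text
17.8833 [ 4.765e-01 -4.000e-04  3.810e-02] [-179.88   -0.62  -22.34] F [ 1.5 -2.  -1.8] M [-0.71 -0.45  0.45]
arm 0.1197 dir -22.02 yaw -22.34 F tool [2.1 1.2 1.9]
```

send_rows(
  motion=[
    {"travel": [0.0, -0.0042, 0], "spin": 2},
    {"travel": [0.0, -0.0042, 0], "spin": 2},
    {"travel": [0.0, -0.0042, 0], "spin": 2},
    {"travel": [0.0, -0.0042, 0], "spin": 2},
  ],
)

```text
time_s: 18.22
tcp_pos: [0.4838, 0.0149, 0.038]
eef_rot: [-179.9, -0.6, -30.5]
contact_force: [2.3, -1.6, -2.2]
gripper_width: 0.0136
```

```bash
python3 st.py
```

```text
18.2167 [0.4838 0.0149 0.038 ] [-179.9    -0.62  -30.46] F [ 2.3 -1.6 -2.2] M [-0.62 -0.4   0.52]
arm 0.1199 dir -30.13 yaw -30.46 F tool [2.8 0.3 2.2]
```

send_rows(
  motion=[
    {"travel": [0, 0.004, 0], "spin": -2},
    {"travel": [0, 0.0042, 0], "spin": -2},
    {"travel": [0, 0.0042, 0], "spin": -2},
    {"travel": [0, 0, 0], "spin": 0},
    {"travel": [0, 0, 0], "spin": 0},
  ],
)

```text
time_s: 18.63
tcp_pos: [0.4786, 0.0053, 0.038]
eef_rot: [-179.9, -0.7, -24.2]
contact_force: [0.6, 0.3, -1.4]
gripper_width: 0.0138
```

```bash
python3 st.py
```

```text
18.6333 [0.4786 0.0053 0.038 ] [-179.92   -0.66  -24.23] F [ 0.6  0.3 -1.4] M [-0.15 -0.17  0.06]
arm 0.1201 dir -24.91 yaw -24.23 F tool [ 0.4 -0.6  1.4]
```

send_rows(
  motion=[
    {"travel": [0, 0, -0.004], "spin": 0},
    {"travel": [0, 0, -0.006], "spin": 0},
    {"travel": [0, 0, -0.007], "spin": 0},
    {"travel": [0, 0, -0.007], "spin": 0},
    {"travel": [0, 0, -0.005], "spin": 0},
  ],
)

```text
time_s: 19.05
tcp_pos: [0.4775, 0.0055, 0.0686]
eef_rot: [180.0, -0.5, -24.4]
contact_force: [-0.1, 0.9, -2.3]
gripper_width: 0.0137
```

```bash
python3 st.py
```

```text
19.05 [0.4775 0.0055 0.0686] [179.98  -0.54 -24.43] F [-0.1  0.9 -2.3] M [ 0.08  0.19 -0.02]
arm 0.1212 dir -24.81 yaw -24.43 F tool [-0.4 -0.7  2.2]
```

send_rows(
  motion=[
    {"travel": [0.0003, 0.008, 0], "spin": -4},
    {"travel": [0.0004, 0.0105, 0], "spin": -5},
    {"travel": [0.0004, 0.0105, 0], "spin": -5},
    {"travel": [0.0004, 0.0105, 0], "spin": -5},
    {"travel": [0.0004, 0.0105, 0], "spin": -5},
  ],
)

```text
time_s: 19.47
tcp_pos: [0.4669, -0.0423, 0.0732]
eef_rot: [179.9, -0.7, 0.5]
contact_force: [0.9, 0.3, -3.0]
gripper_width: 0.0134
```

send_rows(
  motion=[
    {"travel": [0.0004, 0.0105, 0], "spin": -5},
    {"travel": [0.0004, 0.0105, 0], "spin": -5},
    {"travel": [0.0004, 0.0105, 0], "spin": -5},
    {"travel": [0.0004, 0.0105, 0], "spin": -5},
    {"travel": [0.0003, 0.008, 0], "spin": -4},
  ],
)

```text
time_s: 19.88
tcp_pos: [0.4756, -0.093, 0.0764]
eef_rot: [179.7, -0.6, 25.8]
contact_force: [0.3, 0.1, -2.9]
gripper_width: 0.0138
```

send_rows(
  motion=[
    {"travel": [0.0005, 0.01, 0], "spin": -4},
    {"travel": [0.0005, 0.009, 0], "spin": -4},
    {"travel": [0.0003, 0.004, 0], "spin": -1.7},
    {"travel": [0, 0, 0], "spin": 0},
    {"travel": [0, 0, 0], "spin": 0},
  ],
)

```text
time_s: 20.3
tcp_pos: [0.4873, -0.1146, 0.079]
eef_rot: [179.6, -0.5, 36.0]
contact_force: [-0.4, -0.3, -2.7]
gripper_width: 0.0136
```

```bash
python3 st.py
```

```text
20.3 [ 0.4873 -0.1146  0.079 ] [179.6   -0.5   36.03] F [-0.4 -0.3 -2.7] M [-0.19  0.11 -0.01]
arm 0.1218 dir 34.69 yaw 36.03 F tool [-0.5 -0.1  2.7]
```

send_rows(
  motion=[
    {"travel": [0.0015, 0.003, 0.005], "spin": 0},
    {"travel": [0, 0.001, 0.006], "spin": 0},
    {"travel": [0, 0, 0.004], "spin": 0},
    {"travel": [0, 0, 0.002], "spin": 0},
    {"travel": [0, 0, 0], "spin": 0},
  ],
)

```text
time_s: 20.72
tcp_pos: [0.4905, -0.1162, 0.0607]
eef_rot: [179.6, -0.5, 35.9]
contact_force: [-0.5, -0.4, -2.7]
gripper_width: 0.0134
```

```bash
python3 st.py
```

```text
20.7167 [ 0.4905 -0.1162  0.0607] [179.63  -0.5   35.86] F [-0.5 -0.4 -2.7] M [-0.21  0.2   0.02]
arm 0.1201 dir 36.15 yaw 35.86 F tool [-0.7  0.   2.7]
```

send_rows(
  motion=[
    {"travel": [-0.0005, -0.0003, 0.003], "spin": 0},
    {"travel": [0, 0, 0.003], "spin": 0},
    {"travel": [0, 0, 0.003], "spin": 0},
    {"travel": [-0.0003, 0, 0.0015], "spin": 0},
    {"travel": [0, 0, 0], "spin": 0},
  ],
)

```text
time_s: 21.13
tcp_pos: [0.49, -0.116, 0.0491]
eef_rot: [179.6, -0.5, 35.9]
contact_force: [-1.2, 0.3, 0.4]
gripper_width: 0.0135
```

send_rows(
  motion=[
    {"travel": [-0.0005, 0, 0.002], "spin": 0},
    {"travel": [0, 0, 0], "spin": 0},
  ],
)

```text
time_s: 21.3
tcp_pos: [0.4906, -0.1163, 0.0476]
eef_rot: [179.5, -0.6, 35.9]
contact_force: [-0.9, 0.3, 1.2]
gripper_width: 0.0136
```

```bash
python3 st.py
```

```text
21.3 [ 0.4906 -0.1163  0.0476] [179.55  -0.61  35.91] F [-0.9  0.3  1.2] M [-0.    0.06  0.08]
arm 0.1201 dir 36.23 yaw 35.91 F tool [-0.5 -0.8 -1.2]
```

send_rows(
  motion=[
    {"travel": [-0.0005, -0.0008, 0], "spin": 0},
    {"travel": [0, 0, 0.001], "spin": 0},
    {"travel": [0, 0, 0.001], "spin": 0},
    {"travel": [0, 0, 0], "spin": 0},
  ],
)

```text
time_s: 21.63
tcp_pos: [0.4909, -0.116, 0.0465]
eef_rot: [179.5, -0.7, 35.9]
contact_force: [2.0, -0.5, -1.6]
gripper_width: 0.0138
```

```bash
python3 st.py
```

```text
21.6333 [ 0.4909 -0.116   0.0465] [179.45  -0.74  35.91] F [ 2.  -0.5 -1.6] M [-0.41 -0.39 -0.11]
arm 0.1197 dir 36.18 yaw 35.91 F tool [1.3 1.6 1.6]
```

In again, so I'll go down to the flange.

send_rows(
  motion=[
    {"travel": [0, 0, 0.002], "spin": 0},
    {"travel": [0, 0, 0.002], "spin": 0},
    {"travel": [0, 0, 0.002], "spin": 0},
    {"travel": [0, 0, 0], "spin": 0},
  ],
)

```text
time_s: 21.97
tcp_pos: [0.491, -0.116, 0.0394]
eef_rot: [179.5, -0.7, 35.9]
contact_force: [1.2, -0.4, -1.1]
gripper_width: 0.0135
```

send_rows(
  motion=[
    {"travel": [0, 0, 0.002], "spin": 0},
    {"travel": [0, 0, 0], "spin": 0},
  ],
)

```text
time_s: 22.13
tcp_pos: [0.4911, -0.1161, 0.0369]
eef_rot: [179.5, -0.7, 35.9]
contact_force: [0.4, -1.3, 0.3]
gripper_width: 0.014
```

send_rows(
  motion=[
    {"travel": [0, 0, 0.0015], "spin": 0},
    {"travel": [0, 0, 0], "spin": 0},
    {"travel": [0, 0, 0], "spin": 0},
  ],
)

```text
time_s: 22.38
tcp_pos: [0.4913, -0.1163, 0.0358]
eef_rot: [179.4, -0.7, 35.9]
contact_force: [-0.3, -1.8, 2.0]
gripper_width: 0.0137
```

```bash
python3 st.py
```

```text
22.3833 [ 0.4913 -0.1163  0.0358] [179.44  -0.73  35.88] F [-0.3 -1.8  2. ] M [-0.15  0.02 -0.13]
arm 0.1195 dir 36.42 yaw 35.88 F tool [-1.3  1.3 -2. ]
```

send_rows(
  motion=[
    {"travel": [0.0, -0.0042, -0.0005], "spin": 2},
    {"travel": [0.0, -0.0042, 0], "spin": 2},
    {"travel": [0.0, -0.0042, 0], "spin": 2},
    {"travel": [0.0, -0.0042, 0], "spin": 2},
  ],
)

```text
time_s: 22.72
tcp_pos: [0.4829, -0.1027, 0.0368]
eef_rot: [179.5, -0.9, 27.7]
contact_force: [0.9, -3.7, -0.3]
gripper_width: 0.0135
```

```bash
python3 st.py
```

```text
22.7167 [ 0.4829 -0.1027  0.0368] [179.47  -0.85  27.67] F [ 0.9 -3.7 -0.3] M [-1.   -0.47  0.21]
arm 0.1193 dir 28.77 yaw 27.67 F tool [-1.   3.7  0.3]
```

send_rows(
  motion=[
    {"travel": [0.0, -0.0036, 0], "spin": 1.5},
    {"travel": [0.0, -0.0034, 0], "spin": 1.5},
  ],
)

```text
time_s: 22.88
tcp_pos: [0.4798, -0.0966, 0.037]
eef_rot: [179.5, -0.9, 24.6]
contact_force: [1.7, -3.6, -1.6]
gripper_width: 0.0132
```

```bash
python3 st.py
```

```text
22.8833 [ 0.4798 -0.0966  0.037 ] [179.46  -0.9   24.57] F [ 1.7 -3.6 -1.6] M [-1.1  -0.53  0.14]
arm 0.1193 dir 25.48 yaw 24.57 F tool [0.  4.  1.6]
```

send_rows(
  motion=[
    {"travel": [0.0, -0.0034, 0], "spin": 1.5},
    {"travel": [0.0, -0.0032, 0], "spin": 1.5},
  ],
)

```text
time_s: 23.05
tcp_pos: [0.4773, -0.0907, 0.0372]
eef_rot: [179.5, -0.9, 21.5]
contact_force: [1.6, -2.9, -1.1]
gripper_width: 0.0135
```

```bash
python3 st.py
```

```text
23.05 [ 0.4773 -0.0907  0.0372] [179.46  -0.93  21.5 ] F [ 1.6 -2.9 -1.1] M [-1.08 -0.55  0.2 ]
arm 0.1192 dir 22.38 yaw 21.5 F tool [0.5 3.3 1.1]
```

send_rows(
  motion=[
    {"travel": [0.0, -0.0034, 0], "spin": 1.5},
    {"travel": [0.0, -0.0032, 0], "spin": 1.5},
  ],
)

```text
time_s: 23.22
tcp_pos: [0.475, -0.0846, 0.0372]
eef_rot: [179.5, -1.0, 18.4]
contact_force: [1.5, -2.4, -2.0]
gripper_width: 0.0137
```

```bash
python3 st.py
```

```text
23.2167 [ 0.475  -0.0846  0.0372] [179.46  -0.96  18.43] F [ 1.5 -2.4 -2. ] M [-1.01 -0.53  0.19]
arm 0.1192 dir 19.27 yaw 18.43 F tool [0.6 2.7 2. ]
```

send_rows(
  motion=[
    {"travel": [0.0, -0.0032, 0], "spin": 1.5},
  ],
)

```text
time_s: 23.3
tcp_pos: [0.474, -0.0816, 0.0372]
eef_rot: [179.5, -1.0, 16.9]
contact_force: [1.0, -2.7, -2.1]
gripper_width: 0.0138
```

```bash
python3 st.py
```

```text
23.3 [ 0.474  -0.0816  0.0372] [179.47  -0.97  16.9 ] F [ 1.  -2.7 -2.1] M [-0.94 -0.54  0.25]
arm 0.1192 dir 17.74 yaw 16.9 F tool [0.1 2.9 2.1]
```

send_rows(
  motion=[
    {"travel": [0.0, -0.0032, 0], "spin": 1.5},
  ],
)

```text
time_s: 23.38
tcp_pos: [0.4731, -0.0786, 0.0372]
eef_rot: [179.5, -1.0, 15.4]
contact_force: [1.8, -2.7, -1.4]
gripper_width: 0.0135
```

```bash
python3 st.py
```

```text
23.3833 [ 0.4731 -0.0786  0.0372] [179.47  -0.99  15.38] F [ 1.8 -2.7 -1.4] M [-0.91 -0.45  0.25]
arm 0.1191 dir 16.23 yaw 15.38 F tool [1.1 3.  1.4]
```

send_rows(
  motion=[
    {"travel": [0.0, -0.0032, 0], "spin": 1.5},
  ],
)

```text
time_s: 23.47
tcp_pos: [0.4723, -0.0756, 0.0372]
eef_rot: [179.5, -1.0, 13.9]
contact_force: [1.0, -4.3, -0.8]
gripper_width: 0.0136
```

```bash
python3 st.py
```

```text
23.4667 [ 0.4723 -0.0756  0.0372] [179.47  -0.99  13.86] F [ 1.  -4.3 -0.8] M [-1.82 -0.64  0.31]
arm 0.1192 dir 14.73 yaw 13.86 F tool [-0.1  4.4  0.8]
```

send_rows(
  motion=[
    {"travel": [0.0, -0.003, 0], "spin": 1.3},
  ],
)

```text
time_s: 23.55
tcp_pos: [0.4716, -0.073, 0.0372]
eef_rot: [179.4, -1.0, 12.5]
contact_force: [3.2, -6.9, -1.0]
gripper_width: 0.0134
```

```bash
python3 st.py
```

```text
23.55 [ 0.4716 -0.073   0.0372] [179.44  -0.99  12.55] F [ 3.2 -6.9 -1. ] M [-2.67 -0.88  0.27]
arm 0.1191 dir 13.43 yaw 12.55 F tool [1.6 7.5 1.1]
```

send_rows(
  motion=[
    {"travel": [0.0, -0.003, 0], "spin": 1.3},
  ],
)

```text
time_s: 23.63
tcp_pos: [0.4711, -0.0706, 0.0374]
eef_rot: [179.4, -1.0, 11.3]
contact_force: [3.3, -9.1, 0.1]
gripper_width: 0.0136
```

```bash
python3 st.py
```

```text
23.6333 [ 0.4711 -0.0706  0.0374] [179.4   -0.99  11.27] F [ 3.3 -9.1  0.1] M [-3.22 -0.97  0.35]
arm 0.1191 dir 12.25 yaw 11.27 F tool [1.4 9.6 0. ]
```

The force rose sharply, from 3 N to 9.6 N, which is the stop. I'll ease off now.

send_rows(
  motion=[
    {"travel": [0.0, 0.004, 0], "spin": -1.5},
    {"travel": [0, 0.001, 0], "spin": -0.5},
    {"travel": [0, 0, 0], "spin": 0},
  ],
)

```text
time_s: 23.88
tcp_pos: [0.4721, -0.0749, 0.0374]
eef_rot: [179.4, -1.0, 13.4]
contact_force: [0.5, -0.8, -0.7]
gripper_width: 0.0134
```

```bash
python3 st.py
```

```text
23.8833 [ 0.4721 -0.0749  0.0374] [179.35  -0.98  13.42] F [ 0.5 -0.8 -0.7] M [-0.13 -0.19  0.36]
arm 0.1191 dir 14.39 yaw 13.42 F tool [0.3 0.9 0.7]
```

Unloaded. The released handle would tip onto the mould's edge, so I'll loosen the grip and lower it gently before opening.

send_rows(
  motion=[
    {"travel": [0, 0, 0], "spin": 0},
    {"travel": [0, 0, 0.001], "spin": 0},
    {"travel": [0, 0, 0.001], "spin": 0},
    {"travel": [0, 0, 0], "spin": 0},
  ],
  squeeze=4,
)

```text
time_s: 24.22
tcp_pos: [0.4721, -0.0753, 0.0357]
eef_rot: [179.3, -1.0, 13.3]
contact_force: [0.7, -1.9, 2.5]
gripper_width: 0.0142
```

```bash
python3 st.py
```

```text
24.2167 [ 0.4721 -0.0753  0.0357] [179.33  -0.98  13.32] F [ 0.7 -1.9  2.5] M [-0.48 -0.02  0.04]
arm 0.1192 dir 14.56 yaw 13.32 F tool [ 0.3  2.  -2.5]
```

send_rows(
  motion=[
    {"travel": [0, 0, 0.001], "spin": 0},
    {"travel": [0, 0, 0.001], "spin": 0},
    {"travel": [0, 0, 0.001], "spin": 0},
    {"travel": [0, 0, 0], "spin": 0},
  ],
)

```text
time_s: 24.55
tcp_pos: [0.4724, -0.0756, 0.0332]
eef_rot: [179.3, -1.0, 13.3]
contact_force: [-0.8, -2.0, 4.6]
gripper_width: 0.0142
```

```bash
python3 st.py
```

```text
24.55 [ 0.4724 -0.0756  0.0332] [179.3   -1.01  13.3 ] F [-0.8 -2.   4.6] M [-0.65  0.22  0.05]
arm 0.1191 dir 14.75 yaw 13.3 F tool [-1.2  1.9 -4.6]
```

send_rows(
  motion=[
    {"travel": [0, 0, 0], "spin": 0},
    {"travel": [0, 0, 0], "spin": 0},
    {"travel": [0, 0, 0], "spin": 0},
    {"travel": [0, 0, 0], "spin": 0},
  ],
  gripper=-0.1,
)

```text
time_s: 24.88
tcp_pos: [0.4717, -0.0752, 0.0323]
eef_rot: [179.4, -1.0, 13.2]
contact_force: [0.6, 0.5, 1.0]
gripper_width: 0.0353
```

```bash
python3 st.py
```

```text
24.8833 [ 0.4717 -0.0752  0.0323] [179.36  -0.96  13.23] F [0.6 0.5 1. ] M [-0.02  0.06 -0.01]
arm 0.1195 dir 14.47 yaw 13.23 F tool [ 0.7 -0.3 -1. ]
```

send_rows(
  motion=[
    {"travel": [0, 0, -0.005], "spin": 0},
    {"travel": [0, 0, -0.015], "spin": 0},
    {"travel": [0, 0, -0.025], "spin": 0},
    {"travel": [-0.01, 0, -0.03], "spin": 0},
    {"travel": [-0.02, 0.0, -0.03], "spin": 0},
  ],
)

```text
time_s: 25.3
tcp_pos: [0.438, -0.0813, 0.1351]
eef_rot: [179.4, -0.1, 13.2]
contact_force: [0.3, 0.0, 0.3]
gripper_width: 0.0393
```

send_rows(
  motion=[
    {"travel": [0, -0.03, -0.01], "spin": 0},
    {"travel": [0, -0.04, 0], "spin": 0},
    {"travel": [0, -0.04, 0], "spin": 0},
    {"travel": [0, -0.04, 0], "spin": 0},
    {"travel": [0, -0.03, 0], "spin": 0},
  ],
)

```text
time_s: 25.72
tcp_pos: [0.3969, 0.0956, 0.1531]
eef_rot: [179.6, -1.0, 12.5]
contact_force: [0.7, -0.4, -0.0]
gripper_width: 0.0395
```

Run:
```python
from h import *
print(r.get_state()['tcp_pos'])
ims=[]
for n in ('top','side'):
    p,d=r.capture(n)
    for t in ('wrench',): print(n,t,[(round(x['conf'],2),w(n,x['at']).round(4)) for x in r.pinpoint(n,t)][:3])
    u,v=map(int,proj(n,[.57,-.045,.05])); ims.append(cv2.resize(p[v-25:v+25,u-20:u+20],(400,500),interpolation=cv2.INTER_CUBIC)); print(u-20,v-25)
cv2.imwrite('pics/c4.png',np.hstack(ims))
```

```text
[0.39690226 0.09559336 0.15312908]
top wrench [(0.76, array([ 0.5893, -0.0424,  0.0491]))]
251 150
side wrench [(0.85, array([ 0.5919, -0.0456,  0.0482])), (0.84, array([ 4.189e-01,  1.440e-01, -1.000e-04]))]
251 178
```

View pics/c4.png

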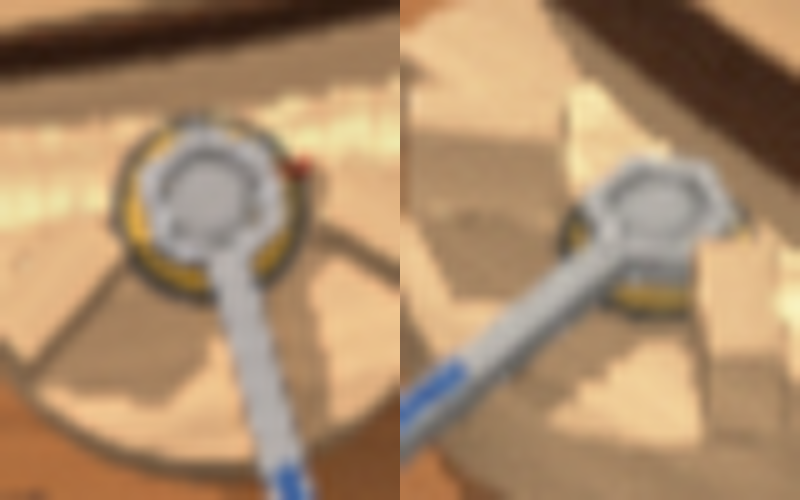

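The last view shows the ring sitting flat round the head. The red marks meet at about (300,168) in the left crop, and the hand is clear. The hold at 1.5 N m, against 0.6 N m of turning friction, confirms the stop.

send_rows(
  motion=[
    {"travel": [0, 0, 0], "spin": 0},
    {"travel": [0, 0, 0], "spin": 0},
    {"travel": [0, 0, 0], "spin": 0},
  ],
)

```text
time_s: 26.17
tcp_pos: [0.3971, 0.0923, 0.1524]
eef_rot: [179.5, -0.8, 12.6]
contact_force: [0.3, -0.3, -0.1]
gripper_width: 0.0394
```

```bash
python3 -c "
from h import *
print(r.get_state()['tcp_pos']); print(r.close_job())"
```

```text
[0.39712545 0.09227723 0.15236616]
the job is handed in; nothing more can be done
None
```

The clamp bolt is tight against its stop and the wrench is left sitting down on it. The job was handed in at about 26 s of the 72 s allowed, with no verdict reported.

I gripped the bare steel wrench, seated it by feel, and turned the bolt in three strokes with two lift-offs and reseats. The stop showed as the force at the grip rising from about 3 N to 9.6 N, roughly 1.5 N m against 0.6 N m of turning friction. I stopped pushing there and eased off. I then loosened the grip, lowered the handle a few millimetres and let go.

Last checks:
- **Wrench:** the networks put its underside at 48–49 mm, against 50 mm fully down. The two cameras placed the ring 2–4 mm from where I judged the bolt's axis to be, within their own error. The picture shows the ring down round the head.
- **Bolt:** the red marks appear to meet, but the pictures cannot resolve the last degree or two, so the stop rests on the force rise.
- **Robot:** the gripper is well clear and reads no contact force.
- **Disagreements:** the side camera put the wrench up to 5 mm from where the arm's own pose put it, so I fitted by feel. The measured seating height was about 2 mm lower than I had worked out.
- **Not checked:** I did not measure the jar, glue bottle, mallet and screwdriver again at the end. The arm kept clear of them.

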